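Unlatch the sensor tap's control box and load its battery

ROBOT

A 6-joint arm with a two-finger parallel gripper is mounted at the origin on a cart in front of the work surface, level with it; the furniture and walls round the work are solid. World frame = base frame: x ahead of the robot, y to its left, z up, the work surface at z = 0. Lengths are in m, angles in rad, forces in N, time in s.
With the tool pointing down it reaches from about 0.25 to 0.725 m from the base axis. Payload 4 kg.
Tool frame: the origin (TCP) lies midway between the tips of the shut fingers; the grasp point (between the pads) lies 19 mm behind it; z points along the fingers, y is the line along which they close (so a half turn about z gives the same grasp; the last joint's range is limited). The gripper opens to 85 mm and grips with 20 to 120 N. Pads are 22 mm wide; open, the fingers measure 114 mm over their backs; the gripper's body (76 mm by 85 mm) begins 54 mm behind the grasp point. The pads swing forward as they close: fully open they stand 13 mm farther back than shut.
Start: joints at [1.209, 0.241, 0.005, 1.335, 0, 1.571], TCP at [0.177, 0.468, 0.231] pointing down, gripper open.
Joint ranges: [-2.72, 2.72], [-1.05, 1.87], [-1.09, 1.28], [-1.99, 2.15], [-1.42, 1.44], [-3.14, 3.14]. Speed limits (rad/s): [2.79, 2.79, 3.14, 3.14, 3.14, 3.14].

INTERFACE

Orientations are given as a unit quaternion [x, y, z, w].
In Python, from workcell import bot gives the robot as it stands. The module is installed in compiled form; this text tells all that it offers.
- The arm moves only by the tool drive_tool, never from a script. Its arguments are lists of equal length, an entry for each row: "slide": the shift along the tool's x, y, z scaled (see below), a list of three; "rotation": the turn, a rotation vector about the tool's x, y, z scaled (see below), a list of three. A call has exactly 8 rows; each row is the pose to reach, as a shift and turn from the pose commanded when the call began, along the tool's axes at that moment; what a row does not reach only later rows make up. The controller multiplies each number of a shift by 250 mm and each number of a turn by 0.5 rad. A row lasts 1/8 s, in which the tool goes at most 62.5 mm and 10.7 degrees, less where a joint would pass 70% of its speed; a pose out of reach is approached as far as the arm can. A call with a number of a shift or a turn outside -1 to 1 is refused whole. A call with a gripper value outside its range is refused whole. "gripper" is the opening, from 0 (shut) to 1 (fully open), set as the call begins (left out, the last holds). The fingers move at their own pace and stop on an object; the grip force is fixed at half the most. Time passes only in rows, so rows that repeat a pose let the fingers close, or fill a call up. It gives the time, the measured TCP pose, the force, the opening and the grip force at its end, in the units of the state.
- bot.get_obs(): the state, without advancing time (a new reading comes with each control period).
- bot.camera(name): name is "side" or "top"; returns a dict with "image" (384x512x3 uint8, red, green, blue), "z_map" (384x512 float32, m along the optical axis (not along the pixel's ray), 0 where there is no reading), "camera_matrix" (3x3 intrinsics, pixels), "k1" (the pictures are not rectified: a ray, as slopes to the right and down, at radius r is drawn at 1 + k1 r^2 times it, then the intrinsics apply), "xyz" and "orientation" of the camera in the world. Camera axes: x right, y up, looking along -z (the intrinsics and any distortion apply to the point x, -y, -z); pixel columns grow to the right and rows downward; lengths in m; the calibration is good to about 2 mm. A picture is of the moment at which its call begins.
- bot.job_done(): hands the job in; it is judged then, once.
The state is a dict: "clock": time; "joint_pos": joint angles; "joint_vel": joint speeds; "tau": joint torques, N m; "eef_pos": TCP position; "tool_rot": TCP orientation; "ft_force": force on the tool from outside, world axes, zero at the start; "ft_torque": the same for the moment, N m; "grip_width": finger opening in m; "grasp_force": force on a finger pad.
Only numpy, scipy, OpenCV 4.12 (cv2) and the standard library are available. Lean on these libraries where they do the work, as an engineer would, in place of code of your own. Each camera call takes 0.05 s, during which the arm holds its last target. There are 200 camera calls.

TASK

The sensor tap's control box needs a battery: turn the knob on its cover a quarter turn clockwise to its stop to release the cam latch, then slide the cover fully open towards the electronics end. Take the thick cell from the tray and load it in the bay with its flat end pressed against the coil spring and its nub end down under the retaining lip, so that it lies level and held by the spring. Let go, leave the cover fully open so the fit can be checked, and do not disturb the thinner cell, the cup, the jar or the tin.

Things in the scene. Friction and masses are not known exactly. Their poses are not given: they have to be found in the camera images.
- control_box: Grey fixed battery box with plain metal cover, 84 (x) x 210 (y) mm; origin: centre of its underside on the worktop, z up. Own -y end (robot's right): battery bay with an open deck at z 14 mm, no side walls once the cover is away. Own +y end: solid electronics housing, y -18 to +105, top z 51 mm, with the catch block up to z 59 mm at its bay edge.
- bay_seat (a point): Where the centre of the thick cell's can must end, control_box x 0, y -57, z 30.5 mm (same axes), nub towards -y. Four rounded rails centre the cell: tops z 22 mm, 14 to 20 mm either side of the axis, only in y -85.5 to -73.5 and y -41.5 to -29.5 mm of control_box; the deck between these stretches is free for fingers.
- bay_contact (a point): Point on the face of the contact wall at the bay's -y end where the tip of the nub rests, under the lip: control_box x 0, y -90, z 30.5 mm (same axes). The wall's top is at z 40.5 mm. The retaining lip juts from this face: 40 mm wide, z 36.5 to 40.5 mm, reaching 3.2 mm into the bay (to y -86.8 mm).
- cover (a joint): Sliding cover, m: 0 closed over the bay, 0.105 fully open (slid along control_box +y over the electronics housing). About 2 N to slide; stays where left. 94 mm wide, 100 mm long, its top at z 64 mm. While the knob is locked the cam stops it after a few mm.
- cover_knob (a joint): Quarter-turn latch knob on the cover, rad: 0 locked, grows clockwise seen from above to a stop at 1.5; the cam is clear of its catch above about 1.0. Stays where left, friction about 0.06 N m. May start a little turned (up to 0.15).
- knob_grip (a point): Grip point on the knob's vertical axis, 91 mm above the worktop. Black grip bar 40 mm long, 12 thick, z 69 to 95 mm, on a 36 mm disc (top z 70 mm). Site x axis is along the bar: locked, it lies across the box (control_box x), released along it (y). Moves with the cover: control_box x 0, y -24 mm closed, y +81 mm open.
- spring_plate (a joint): Travel of the coil spring's contact plate, m: 0 free, grows as it is pressed towards control_box +y, stop at 0.012. Stiffness 0.7 N per mm; about 0.0035 with the cell rightly loaded. To let the nub pass the lip the plate must be pressed at least 0.007.
- spring_face (a point): Point on the contact plate's face (looks to -y) at the height of the loaded cell's axis: control_box x 0, y -32 mm (plate free), z 30.5 mm. The plate is 24 mm wide, z 20 to 54 mm, so a level cell whose axis is up to 30 mm above its seat, clear of the lip's top, can already press it. Coil spring behind it.
- d_cell: The thick cell (size D): metal can 33 mm in diameter, 57.5 mm long, with a nub 9.5 mm in diameter and 4 mm long on one end; 61.5 mm in all, about 130 g. Origin at the can's centre on its axis; axis is own y, nub towards -y, flat end (black band) towards +y. Lies in the tray, axis 19.5 mm above the worktop, nub to the robot's right.
- d_cell_nub (a point): Centre of the tip of the thick cell's nub, 32.75 mm from the cell's origin towards own -y.
- c_cell: The thinner cell (size C), 26 mm in diameter, 50 mm long with its nub; does not fit, to be left in the tray. Origin at the can's centre, axis own y.
- cell_tray: Low fixed grey tray, 64 x 170 mm (own y), base 3 mm thick; walls 14 mm high at both ends and the middle, 50 mm wide; rails (tops z 11 mm, 14 to 20 mm from the axis) only near the cells' ends, the middle is free for fingers. Origin: centre of underside. The cells lie end to end, centres 40 mm either side of the middle along own y; which is at which end varies.
- tap_spout (a point): Fixed point at the front of the spout of the tap, over the sink, between the box and the tray. The tap is rigid, about 0.35 m tall, and its neck arches towards the robot; with a wide gripper or wrist cross from one side to the other well in front of it (within about 0.42 m of the robot's base axis) or above it.
- espresso_cup: Small striped espresso cup with handle, 60 x 83 x 49 mm, bystander. Origin at the centre of its underside.
- honey_jar: Honey jar with red lid, 61 mm wide, 85 mm tall, bystander. Origin at the centre of its underside.
- tea_tin: Teal tin, 58 mm wide, 72 mm tall, bystander. Origin at the centre of its underside.
There are look-alikes about, which are no part of the job. What is shaped like the d_cell but red is not meant.

How it is judged:
On the way, in this order (a step that is already met when the one before it is completed fails the run):
1. the knob is turned clockwise to release the latch, cover still closed (value of joint cover_knob above 1.3 rad and value of joint cover below 0.02 m), for 0.05 s.
2. the cover is slid fully open (value of joint cover above 0.095 m), for 0.2 s.
At the end, for the whole second after the job is handed in: The thick cell lies loaded and at rest in the bay, nub under the lip: nub tip within 5 mm of bay_contact and within 2.5 mm of the contact wall's face, axis within 0.08 rad of the bay's, spring plate pressed 1.5 to 6 mm by it; cover at least 95 mm open; cell released (y of d_cell_nub in the frame of control_box between -0.0925 and -0.0875 m and distance between d_cell_nub and bay_contact below 0.005 m and angle between the y axis of d_cell and the y axis of control_box, either way round below 0.08 rad and value of joint spring_plate between 0.0015 and 0.006 m and value of joint cover above 0.095 m and linear speed of d_cell below 0.01 m/s and contact force between the fingers and d_cell below 0.1 N); the robot touches nothing.
It fails at once if the thinner cell is moved more than 30 mm (distance of c_cell from where it was at the start of the episode above 0.03 m).
It fails at once if the cup, the honey jar or the tin is moved more than 30 mm (distance of any of espresso_cup, honey_jar, tea_tin from where it was at the start of the episode above 0.03 m).
It also fails if it takes over 64 s, if anything falls off the work surface, if the arm or the gripper's body presses on something with over 40 N, if the wrist force passes 120 N, or if a joint passes its speed limit or range.

## Working session

There is one attempt and no reset: what is moved stays moved. The work goes in short steps, Python scripts to look and compute and a tool call to move; the robot and the scene stay as the last step left them, time stands still between calls to the robot, and variables do not carry over. Pictures are saved under pics/ and viewed, at most 10 in all, crops included, and the job is handed in when it is done.

Besides the shell and the picture viewer there is one more tool, called after "Call:" in YAML: its name, and indented under it one key for each argument. drive_tool: Moves the arm, as the interface text tells. Shifts and turns lie within -1 to 1; 1 stands for 250 mm of shift or 0.5 rad of turn. Its arguments: {"type":"object","properties":{"slide":{"type":"array","items":{"type":"array","items":{"type":"number"}}},"rotation":{"type":"array","items":{"type":"array","items":{"type":"number"}}},"gripper":{"type":"number"}},"required":["slide","rotation"]}

```bash
mkdir -p pics; cat > h.py <<'E'
import numpy as np, cv2
from scipy.spatial.transform import Rotation as R
from workcell import bot
def pts(c, uv, depth=None):
    """rays (origin, dirs world) for pixels"""
    K=c["camera_matrix"]; uv=np.atleast_2d(np.array(uv,float)).reshape(-1,1,2)
    n=cv2.undistortPoints(uv,np.array(K,float),np.array([c["k1"],0,0,0.])).reshape(-1,2)
    d=np.c_[n[:,0],-n[:,1],-np.ones(len(n))]
    return np.array(c["xyz"]), R.from_quat(c["orientation"]).apply(d)
def onplane(c,uv,z):
    o,d=pts(c,uv); return o+d*((z-o[2])/d[:,2])[:,None]
def cloud(c):
    h,w=c["z_map"].shape; v,u=np.mgrid[:h,:w]
    o,d=pts(c,np.c_[u.ravel(),v.ravel()]); z=c["z_map"].ravel()
    P=o+d*z[:,None]; P[z==0]=np.nan
    return P.reshape(h,w,3)
def save(c,n): cv2.imwrite(f"pics/{n}.png",c["image"][:,:,::-1])
E
python3 - <<'E'
from h import *
np.set_printoptions(precision=4,suppress=True)
ims=[]
for n in("top","side"):
    c=bot.camera(n); np.save(n+"0.npy",c,allow_pickle=True); save(c,n+"0"); print(n,c["xyz"],R.from_quat(c["orientation"]).as_matrix(),c["k1"],c["camera_matrix"])
print(bot.get_obs())
E
```

```text
top [ 0.3957 -0.0183  1.14  ] [[ 0.0228  0.9896 -0.1418]
 [-0.999   0.0279  0.0341]
 [ 0.0377  0.1409  0.9893]] -0.04368619459894153 [[377.1748   0.     258.8546]
 [  0.     377.1748 188.5721]
 [  0.       0.       1.    ]]
side [ 0.5179 -1.0673  0.6944] [[ 0.9997 -0.0191 -0.0161]
 [-0.005   0.4772 -0.8788]
 [ 0.0244  0.8786  0.477 ]] -0.12978090719671104 [[413.8846   0.     255.865 ]
 [  0.     413.8846 188.9033]
 [  0.       0.       1.    ]]
{'clock': 0.1, 'joint_pos': array([1.209 , 0.2414, 0.0039, 1.3352, 0.    , 1.5708]), 'joint_vel': array([-0.    , -0.0012,  0.0029, -0.0004, -0.0023, -0.0011]), 'tau': array([  0.0004, -37.3138,  25.301 ,   0.0109,   0.0001,  -0.    ]), 'eef_pos': array([0.1768, 0.4671, 0.2305]), 'tool_rot': array([ 0.1799,  0.9837, -0.001 , -0.0002]), 'ft_force': array([0.8365, 0.6604, 0.1628]), 'ft_torque': array([-0.0004, -0.0247,  0.0414]), 'grasp_force': 0.0, 'grip_width': 0.08547497839610653}
```

View pics/top0.png

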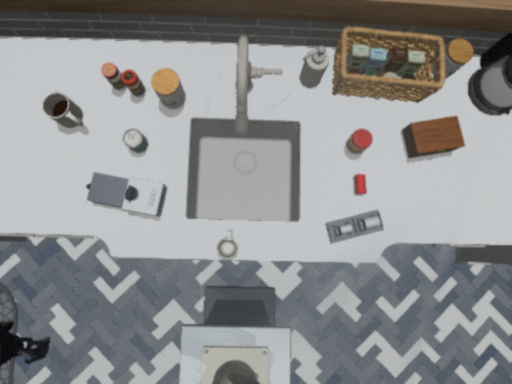

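View pics/side0.png

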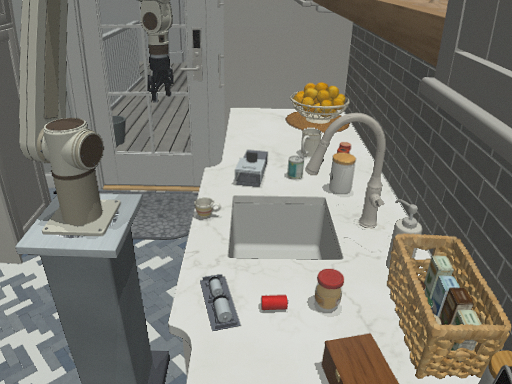

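```bash
python3 - <<'E'
from h import *
t=np.load("top0.npy",allow_pickle=True).item();s=np.load("side0.npy",allow_pickle=True).item()
np.set_printoptions(precision=4,suppress=True)
a=cv2.resize(t["image"][165:225,80:175],None,fx=5,fy=5,interpolation=2)
b=cv2.resize(t["image"][200:250,315:395],None,fx=5,fy=5,interpolation=2)
d=cv2.resize(s["image"][140:195,220:310],None,fx=5,fy=5,interpolation=2)
e=cv2.resize(s["image"][265:335,190:300],None,fx=4,fy=4,interpolation=2)
C=np.zeros((600,800,3),np.uint8)
def put(i,x,y,w=400,h=300):
    i=i[:h,:w];C[y:y+i.shape[0],x:x+i.shape[1]]=i
put(a[:300,:475],0,0,400);put(b,400,0);put(d,0,300);put(e,400,300)
cv2.imwrite("pics/crop0.png",C[:,:,::-1])
for n,c in(("t",t),("s",s)):
    P=cloud(c)
    for nm,(x0,x1,y0,y1) in dict(box=(0.2,0.55,0.15,0.5),tray=(.15,.45,-.5,-.1)).items():
        for lo,hi in((.008,.018),(.025,.045),(.045,.055),(.06,.068),(.085,.1)):
            m=(P[...,0]>x0)&(P[...,0]<x1)&(P[...,1]>y0)&(P[...,1]<y1)&(P[...,2]>lo)&(P[...,2]<hi)
            if m.sum()>4:
                q=P[m]; r=cv2.minAreaRect((q[:,:2]*1000).astype(np.float32)); print(n,nm,lo,m.sum(),np.round(q.mean(0),3),[np.round(k,1) for k in r])
E
```

```text
t box 0.008 82 [0.507 0.253 0.014] [array([483.8, 349.5]), array([ 72.1, 277.9]), np.float64(12.7)]
t box 0.025 38 [0.514 0.343 0.034] [array([508.7, 341.5]), array([225.2,  73. ]), np.float64(87.4)]
t box 0.045 664 [0.522 0.381 0.051] [array([514.1, 333.4]), array([211.4,  69. ]), np.float64(82.0)]
t box 0.06 783 [0.509 0.271 0.064] [array([515.4, 277.8]), array([101.7,  85. ]), np.float64(80.8)]
t box 0.085 76 [0.525 0.307 0.094] [array([525.2, 308.4]), array([14. , 39.4]), np.float64(73.3)]
t tray 0.008 74 [ 0.434 -0.319  0.012] [array([ 431.5, -351.7]), array([ 41.9, 173.3]), np.float64(2.0)]
t tray 0.025 101 [ 0.442 -0.326  0.029] [array([ 444.8, -344.5]), array([ 21.2, 113. ]), np.float64(9.3)]
s box 0.008 119 [0.512 0.256 0.014] [array([485.2, 327.4]), array([ 96.6, 245.2]), np.float64(22.0)]
s box 0.025 111 [0.504 0.24  0.035] [array([504.4, 249.5]), array([50.6, 77.2]), np.float64(77.2)]
s box 0.045 50 [0.515 0.376 0.053] [array([512.8, 337.8]), array([214.9,  84.8]), np.float64(85.9)]
s box 0.06 212 [0.508 0.264 0.066] [array([510.2, 277.3]), array([105.7,  86.1]), np.float64(83.6)]
s box 0.085 49 [0.523 0.305 0.093] [array([522.9, 307.3]), array([16.3, 38.1]), np.float64(79.3)]
s tray 0.008 109 [ 0.431 -0.32   0.012] [array([ 428.4, -350.4]), array([ 41.7, 171. ]), np.float64(0.2)]
s tray 0.025 136 [ 0.442 -0.331  0.029] [array([ 445.4, -343.1]), array([ 20.1, 116.5]), np.float64(10.1)]
```

View pics/crop0.png

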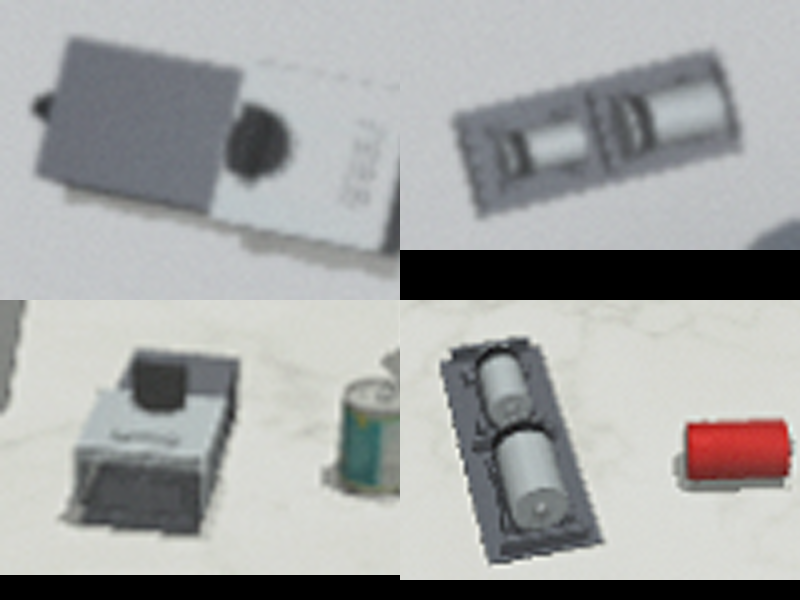

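```bash
cat > m.py <<'E'
from h import *
np.set_printoptions(precision=4,suppress=True)
def axis(Q,a0,n=3,bins=12):
    """midline of point patch: direction angle ~a0 (rad); returns centre, angle, extents"""
    a=a0
    for _ in range(n):
        u=np.array([np.cos(a),np.sin(a)]);v=np.array([-u[1],u[0]])
        s=Q[:,:2]@u;t=Q[:,:2]@v
        lo,hi=np.percentile(s,[3,97]);e=np.linspace(lo,hi,bins+1)
        m=[((e[i]+e[i+1])/2,(np.percentile(t[k],4)+np.percentile(t[k],96))/2,np.ptp(t[k])) for i in range(bins) if (k:=(s>=e[i])&(s<e[i+1])).sum()>3]
        m=np.array(m);p=np.polyfit(m[:,0],m[:,1],1);a+=np.arctan(p[0])
    sc=(s.min()+s.max())/2; c=sc*u+np.polyval(p,sc)*v
    return c,np.degrees(a),np.ptp(s),np.median(m[:,2])
def sel(P,x0,x1,y0,y1,z0,z1):
    m=(P[...,0]>x0)&(P[...,0]<x1)&(P[...,1]>y0)&(P[...,1]<y1)&(P[...,2]>z0)&(P[...,2]<z1);return P[m]
E
python3 - <<'E'
from m import *
for n in("top","side"):
    P=cloud(np.load(n+"0.npy",allow_pickle=True).item())
    A=np.radians(81)
    for nm,b,a in(("cover",(.44,.6,.2,.36,.06,.068),A),("housing",(.44,.62,.33,.46,.047,.056),A),("knob",(.49,.56,.27,.34,.085,.1),np.radians(-16)),
       ("D",(.39,.5,-.46,-.33,.028,.042),A+.3),("C",(.39,.5,-.33,-.25,.022,.042),A+.3)):
        Q=sel(P,*b)
        if len(Q)>10: print(n,nm,len(Q),*axis(Q,a,bins=6 if nm in"DCknob" else 12),"ztop",np.percentile(Q[:,2],[50,95]))
E
```

```text
top cover 973 [0.5199 0.2771] 80.7807953072438 0.10160416208858242 0.09329276493420127 ztop [0.0643 0.0674]
top housing 1001 [0.5376 0.383 ] 79.75741784839738 0.10731023543706836 0.08345984899014616 ztop [0.0515 0.0546]
top knob 76 [0.5251 0.3075] -13.882032951181992 0.03965917270638353 0.011623009208378027 ztop [0.0943 0.0984]
top D 186 [ 0.4586 -0.3724] 104.14031784758954 0.09180972447529184 0.02760754063266893 ztop [0.0341 0.0382]
top C 113 [ 0.4415 -0.3099] 104.26372462773305 0.04488100958534719 0.021750533953999784 ztop [0.0272 0.0321]
side cover 253 [0.518  0.2777] 80.5298133101406 0.10512279914748157 0.08941925034798862 ztop [0.0661 0.0677]
side housing 108 [0.5416 0.4   ] 87.84074908647233 0.0889458036324941 0.07658716197935542 ztop [0.0539 0.0556]
side knob 49 [0.5225 0.3062] -8.920637995553214 0.037941452777993045 0.009870696128452788 ztop [0.0936 0.0995]
side D 278 [ 0.458  -0.3738] 104.90752198815218 0.09022543060053168 0.028952183944731313 ztop [0.0348 0.038 ]
side C 117 [ 0.4406 -0.3088] 105.61627244523943 0.04815566987121844 0.022456262472603516 ztop [0.028  0.0312]
```

```bash
cat > g.py <<'E'
import sys
from m import *
def go(x,y,z,psi):
    """scaled shift/turn to target TCP xyz with closing axis heading psi deg (mod 180), tool down"""
    o=bot.get_obs(); r=R.from_quat(o["tool_rot"])
    p=np.radians(psi); best=None
    for k in(0,np.pi):
        q=p+k; Y=np.array([np.cos(q),np.sin(q),0]);Z=np.array([0,0,-1.]);X=np.cross(Y,Z)
        d=(r.inv()*R.from_matrix(np.c_[X,Y,Z])).as_rotvec()
        if best is None or np.linalg.norm(d)<np.linalg.norm(best): best=d
    s=r.inv().apply(np.array([x,y,z])-o["eef_pos"])/.25
    print("t",round(o["clock"],2),"slide",s.round(3),"rot",(best/.5).round(3),"eef",o["eef_pos"].round(4),"F",o["ft_force"].round(1),"w",round(o["grip_width"],4),"g",round(o["grasp_force"],1),"j",o["joint_pos"].round(2))
if __name__=="__main__": go(*map(float,sys.argv[1:]))
E
python3 g.py .5245 .307 .2 77; python3 - <<'E'
from m import *
for n in("top","side"):
    P=cloud(np.load(n+"0.npy",allow_pickle=True).item())
    Q=sel(P,.39,.5,-.48,-.3,.028,.042); u=np.array([np.cos(np.radians(104.5)),np.sin(np.radians(104.5))])
    s=(Q[:,:2]-[.441,-.309])@u; print(np.sort(s)[::12]); Q=Q[s<-.045]
    print(axis(Q,np.radians(104.5),bins=6), Q[:,2].max())
    Q=sel(P,.38,.52,-.5,-.2,.009,.018); print("tray",axis(Q,np.radians(104.5)))
E
```

```text
t 0.1 slide [-1.527 -0.106  0.122] rot [-0.004 -0.    -0.27 ] eef [0.1768 0.4671 0.2305] F [0.8 0.7 0.2] w 0.0855 g 0.0 j [1.21 0.24 0.   1.34 0.   1.57]
[-0.1119 -0.1082 -0.1039 -0.0999 -0.0959 -0.092  -0.0879 -0.083  -0.0792
 -0.0748 -0.071  -0.0669 -0.0633 -0.0608 -0.0565 -0.0536 -0.0166 -0.0015]
(array([ 0.4627, -0.3888]), np.float64(103.85562395708897), np.float64(0.05808116219735898), np.float64(0.027610466521642812)) 0.04199480672781042
tray (array([ 0.4515, -0.3508]), np.float64(105.3249994584404), np.float64(0.16839804074013182), np.float64(0.03951027934177992))
[-0.1122 -0.1102 -0.1091 -0.1078 -0.106  -0.1028 -0.1    -0.097  -0.0947
 -0.0921 -0.0889 -0.0867 -0.0836 -0.081  -0.0783 -0.0753 -0.0729 -0.0701
 -0.0665 -0.0636 -0.0608 -0.0584 -0.0552 -0.0225 -0.0139 -0.0062  0.0033]
(array([ 0.4618, -0.3885]), np.float64(105.00906378853311), np.float64(0.059756821494285295), np.float64(0.028949423935414914)) 0.039898096915078396
tray (array([ 0.4483, -0.3501]), np.float64(103.98338740858102), np.float64(0.1689600823875832), np.float64(0.0413039441225212))
```

Call:
drive_tool:
  slide:
    - [-0.2,0,0]
    - [-0.4,0,0]
    - [-0.6,-0.05,0]
    - [-0.8,-0.05,0]
    - [-0.9,-0.1,0]
    - [-0.9,-0.1,0.1]
    - [-0.9,-0.1,0.1]
    - [-0.9,-0.1,0.1]
  rotation:
    - [0,0,-0.05]
    - [0,0,-0.1]
    - [0,0,-0.15]
    - [0,0,-0.2]
    - [0,0,-0.27]
    - [0,0,-0.27]
    - [0,0,-0.27]
    - [0,0,-0.27]
  gripper: 0.6

```text
clock: 1.1
eef_pos: [0.3784, 0.3648, 0.2066]
tool_rot: [0.113, 0.994, -0.0, -0.0]
ft_force: [0.3, -0.4, 1.2]
grip_width: 0.0512
grasp_force: 0.0
```

```bash
python3 g.py .5245 .307 .13 77
```

```text
t 1.1 slide [-0.622 -0.094  0.306] rot [-0.    -0.     0.001] eef [0.3784 0.3648 0.2066] F [ 0.3 -0.4  1.2] w 0.0512 g 0.0 j [0.77 0.3  0.02 1.29 0.   0.99]
```

Call:
drive_tool:
  slide:
    - [-0.2,0,0]
    - [-0.4,-0.05,0]
    - [-0.55,-0.1,0.1]
    - [-0.62,-0.094,0.2]
    - [-0.622,-0.094,0.3]
    - [-0.622,-0.094,0.306]
    - [-0.622,-0.094,0.306]
    - [-0.622,-0.094,0.306]
  rotation:
    - [0,0,0]
    - [0,0,0]
    - [0,0,0]
    - [0,0,0]
    - [0,0,0]
    - [0,0,0]
    - [0,0,0]
    - [0,0,0]

```text
clock: 2.1
eef_pos: [0.5254, 0.3077, 0.1317]
tool_rot: [0.113, 0.994, 0.001, 0.001]
ft_force: [0.3, -1.1, 0.6]
grip_width: 0.0512
grasp_force: 0.0
```

```bash
python3 g.py .5245 .307 .076 77; python3 - <<'E'
from h import *
t=bot.camera("top");s=bot.camera("side")
a=cv2.resize(t["image"][150:225,80:180],None,fx=4,fy=4,interpolation=2);b=cv2.resize(s["image"][120:195,220:320],None,fx=4,fy=4,interpolation=2)
cv2.imwrite("pics/k1.png",np.hstack([a,b])[:,:,::-1])
E
```

```text
t 2.1 slide [ 0.003 -0.004  0.223] rot [0.004 0.005 0.002] eef [0.5254 0.3077 0.1317] F [ 0.3 -1.1  0.6] w 0.0512 g 0.0 j [ 0.53  0.51  0.14  1.2  -0.    0.76]
```

View pics/k1.png

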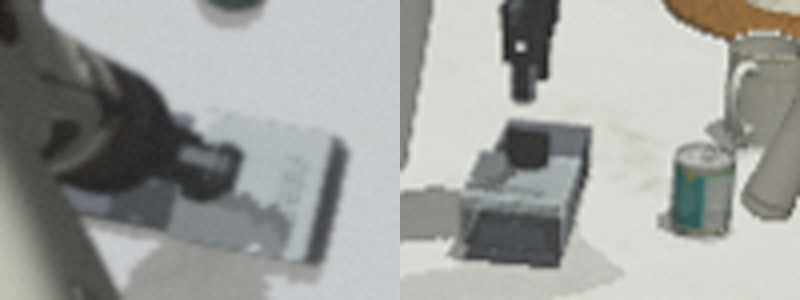

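The picture shows the fingers standing directly over the knob (side view: fingers at 522,80, knob at 529,148), so I descend and grip.

Call:
drive_tool:
  slide:
    - [0,0,0.06]
    - [0,0,0.12]
    - [0,0,0.18]
    - [0,0,0.22]
    - [0,0,0.22]
    - [0,0,0.22]
    - [0,0,0.22]
    - [0,0,0.22]
  rotation:
    - [0,0,0]
    - [0,0,0]
    - [0,0,0]
    - [0,0,0]
    - [0,0,0]
    - [0,0,0]
    - [0,0,0]
    - [0,0,0]

```text
clock: 3.2
eef_pos: [0.5251, 0.307, 0.0754]
tool_rot: [0.113, 0.994, 0.0, 0.0]
ft_force: [-0.4, -0.4, 0.2]
grip_width: 0.0512
grasp_force: 0.0
```

Call:
drive_tool:
  slide:
    - [0,0,0]
    - [0,0,0]
    - [0,0,0]
    - [0,0,0]
    - [0,0,0]
    - [0,0,0]
    - [0,0,0]
    - [0,0,0]
  rotation:
    - [0,0,0]
    - [0,0,0]
    - [0,0,0]
    - [0,0,0]
    - [0,0,0]
    - [0,0,0]
    - [0,0,0]
    - [0,0,0]
  gripper: 0

```text
clock: 4.2
eef_pos: [0.5252, 0.3082, 0.0753]
tool_rot: [0.113, 0.994, 0.001, 0.0]
ft_force: [0.2, 4.9, -0.5]
grip_width: 0.0105
grasp_force: 62.8
```

Call:
drive_tool:
  slide:
    - [0,0,0]
    - [0,0,0]
    - [0,0,0]
    - [0,0,0]
    - [0,0,0]
    - [0,0,0]
    - [0,0,0]
    - [0,0,0]
  rotation:
    - [0,0,0.15]
    - [0,0,0.3]
    - [0,0,0.45]
    - [0,0,0.6]
    - [0,0,0.75]
    - [0,0,0.9]
    - [0,0,1]
    - [0,0,1]

```text
clock: 5.2
eef_pos: [0.525, 0.3078, 0.0753]
tool_rot: [0.355, 0.935, 0.001, -0.0]
ft_force: [0.0, 4.3, 1.2]
grip_width: 0.0106
grasp_force: 63.0
```

Call:
drive_tool:
  slide:
    - [0,0,0]
    - [0,0,0]
    - [0,0,0]
    - [0,0,0]
    - [0,0,0]
    - [0,0,0]
    - [0,0,0]
    - [0,0,0]
  rotation:
    - [0,0,0.15]
    - [0,0,0.3]
    - [0,0,0.45]
    - [0,0,0.6]
    - [0,0,0.75]
    - [0,0,0.9]
    - [0,0,1]
    - [0,0,1]

```text
clock: 6.2
eef_pos: [0.5246, 0.3076, 0.0753]
tool_rot: [0.575, 0.818, 0.001, -0.001]
ft_force: [-1.4, 4.9, 2.5]
grip_width: 0.0106
grasp_force: 63.1
```

Call:
drive_tool:
  slide:
    - [0,0,0]
    - [0,0,0]
    - [0,0,0]
    - [0,0,0]
    - [0,0,0]
    - [0,0,0]
    - [0,0,0]
    - [0,0,0]
  rotation:
    - [0,0,0.15]
    - [0,0,0.3]
    - [0,0,0.45]
    - [0,0,0.6]
    - [0,0,0.75]
    - [0,0,0.82]
    - [0,0,0.82]
    - [0,0,0.82]

```text
clock: 7.2
eef_pos: [0.5243, 0.3075, 0.0752]
tool_rot: [0.729, 0.684, 0.0, -0.001]
ft_force: [-2.6, 5.6, 3.1]
grip_width: 0.0107
grasp_force: 63.2
```

```bash
python3 g.py .5425 .4106 .0754 -9.5; python3 -c "
from h import *;o=bot.get_obs();print(o['ft_torque'],R.from_quat(o['tool_rot']).as_matrix()[:,1])"
```

```text
t 7.2 slide [ 0.416  0.046 -0.   ] rot [-0.002 -0.003  0.204] eef [0.5243 0.3075 0.0752] F [-2.6  5.6  3.1] w 0.0107 g 63.2 j [0.53 0.56 0.06 1.07 0.   2.16]
[ 0.99532727  0.51894879 -0.0177846 ] [ 9.97952568e-01 -6.39510132e-02 -9.69367107e-04]
```

Call:
drive_tool:
  slide:
    - [0.06,0.006,0]
    - [0.12,0.013,0]
    - [0.18,0.02,0]
    - [0.24,0.026,0]
    - [0.3,0.033,0]
    - [0.36,0.04,0]
    - [0.41,0.045,0]
    - [0.425,0.047,0]
  rotation:
    - [0,0,0]
    - [0,0,0]
    - [0,0,0]
    - [0,0,0]
    - [0,0,0]
    - [0,0,0]
    - [0,0,0]
    - [0,0,0]

```text
clock: 8.2
eef_pos: [0.5417, 0.4114, 0.0751]
tool_rot: [0.729, 0.684, -0.002, 0.0]
ft_force: [-7.3, -5.7, 10.9]
grip_width: 0.0105
grasp_force: 64.2
```

Call:
drive_tool:
  slide:
    - [0,0,0]
    - [0,0,0]
    - [0,0,0]
    - [0,0,0]
    - [0,0,0]
    - [0,0,0]
    - [0,0,0]
    - [0,0,0]
  rotation:
    - [0,0,0]
    - [0,0,0]
    - [0,0,0]
    - [0,0,0]
    - [0,0,0]
    - [0,0,0]
    - [0,0,0]
    - [0,0,0]

```text
clock: 9.2
eef_pos: [0.5417, 0.4112, 0.0752]
tool_rot: [0.729, 0.684, -0.002, -0.0]
ft_force: [-6.1, -0.4, 7.3]
grip_width: 0.0107
grasp_force: 63.8
```

```bash
python3 g.py .5425 .4106 .0754 -9.5
```

```text
t 9.2 slide [-0.002  0.003 -0.001] rot [-0.006  0.005  0.203] eef [0.5417 0.4112 0.0752] F [-6.1 -0.4  7.3] w 0.0107 g 63.8 j [0.65 0.69 0.31 1.19 0.   2.28]
```

Call:
drive_tool:
  slide:
    - [0,0,0]
    - [0,0,0]
    - [0,0,0]
    - [0,0,0]
    - [0,0,-0.1]
    - [0,0,-0.3]
    - [0,0,-0.5]
    - [0,0,-0.7]
  rotation:
    - [0,0,0]
    - [0,0,0]
    - [0,0,0]
    - [0,0,0]
    - [0,0,0]
    - [0,0,0]
    - [0,0,0]
    - [0,0,0]
  gripper: 0.5

```text
clock: 10.2
eef_pos: [0.5435, 0.4118, 0.2515]
tool_rot: [0.73, 0.683, 0.0, 0.0]
ft_force: [0.2, 0.3, -0.4]
grip_width: 0.0428
grasp_force: 0.0
```

```bash
python3 g.py .33 .2 .25 14.5;  python3 g.py .33 -0.04 .25 14.5
```

```text
t 10.2 slide [-0.902 -0.796  0.006] rot [ 0.001  0.    -0.638] eef [0.5435 0.4118 0.2515] F [ 0.2  0.3 -0.4] w 0.0428 g 0.0 j [ 0.65  0.63  0.65  1.59 -0.    2.29]
t 10.2 slide [-1.86  -0.733  0.006] rot [ 0.001  0.    -0.638] eef [0.5435 0.4118 0.2515] F [ 0.2  0.3 -0.4] w 0.0428 g 0.0 j [ 0.65  0.63  0.65  1.59 -0.    2.29]
```

Call:
drive_tool:
  slide:
    - [-0.15,-0.13,0]
    - [-0.3,-0.26,0]
    - [-0.45,-0.4,0]
    - [-0.6,-0.53,0]
    - [-0.75,-0.66,0]
    - [-0.9,-0.8,0]
    - [-0.98,-0.8,0]
    - [-0.98,-0.8,0]
  rotation:
    - [0,0,-0.1]
    - [0,0,-0.2]
    - [0,0,-0.3]
    - [0,0,-0.4]
    - [0,0,-0.5]
    - [0,0,-0.6]
    - [0,0,-0.64]
    - [0,0,-0.64]

```text
clock: 11.2
eef_pos: [0.3276, 0.1799, 0.2504]
tool_rot: [0.613, 0.79, 0.001, 0.0]
ft_force: [-0.0, -0.1, 1.0]
grip_width: 0.0425
grasp_force: 0.0
```

```bash
python3 g.py .33 -0.04 .25 14.5; python3 - <<'E'
from m import *
t=bot.camera("top");s=bot.camera("side");np.save("top1.npy",t,allow_pickle=True);np.save("side1.npy",s,allow_pickle=True)
a=cv2.resize(t["image"][160:230,75:175],None,fx=4,fy=4,interpolation=2);b=cv2.resize(s["image"][130:200,215:315],None,fx=4,fy=4,interpolation=2)
cv2.imwrite("pics/b1.png",np.hstack([a,b])[:,:,::-1])
E
```

```text
t 11.2 slide [-0.854 -0.21   0.001] rot [ 0.003 -0.001 -0.002] eef [0.3276 0.1799 0.2504] F [-0.  -0.1  1. ] w 0.0425 g 0.0 j [ 0.5  -0.02 -0.24  1.35 -0.    1.82]
```

View pics/b1.png

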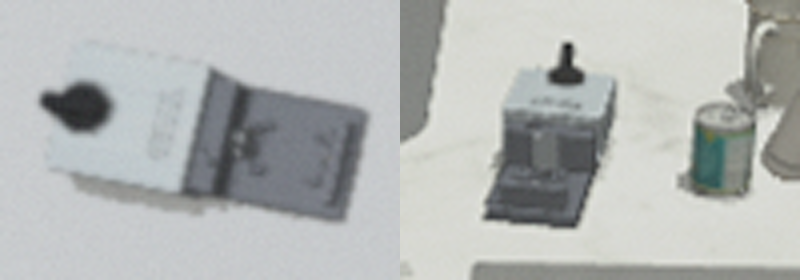

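The cover is fully open with the knob along the box; the bay (right of 240,140) shows plate, rails and contact wall. Now refine the bay geometry and cross to the tray.

Call:
drive_tool:
  slide:
    - [-0.2,-0.05,0]
    - [-0.4,-0.1,0]
    - [-0.6,-0.15,0]
    - [-0.8,-0.2,0]
    - [-1,-0.25,0]
    - [-1,-0.25,0]
    - [-1,-0.25,0]
    - [-1,-0.25,0]
  rotation:
    - [0,0,0]
    - [0,0,0]
    - [0,0,0]
    - [0,0,0]
    - [0,0,0]
    - [0,0,0]
    - [0,0,0]
    - [0,0,0]

```text
clock: 12.3
eef_pos: [0.3305, -0.0757, 0.2497]
tool_rot: [0.611, 0.792, 0.0, -0.0]
ft_force: [-0.2, -0.4, -0.1]
grip_width: 0.0425
grasp_force: 0.0
```

```bash
python3 g.py .30 -0.24 .25 14.5; python3 - <<'E'
from m import *
th=np.radians(80.5);u=np.array([np.cos(th),np.sin(th)]);v=np.array([u[1],-u[0]])
O=np.array([.5285,.3307])
for n in("top1","side1"):
    P=cloud(np.load(n+".npy",allow_pickle=True).item())
    Q=sel(P,.4,.65,.15,.5,.006,.1); b=np.c_[(Q[:,:2]-O)@v,(Q[:,:2]-O)@u,Q[:,2]]*1000
    f=lambda *k:b[(b[:,0]>k[0])&(b[:,0]<k[1])&(b[:,1]>k[2])&(b[:,1]<k[3])&(b[:,2]>k[4])&(b[:,2]<k[5])]
    for nm,k in dict(deck=(-60,60,-120,-45,9,18),wall=(-40,40,-110,-80,34,46),cover=(-60,60,-15,115,60,69),plate=(-13,13,-45,-20,23,50),bayside=(-15,15,-45,-15,44,58)).items():
        q=f(*k)
        if len(q)>5: print(n,nm,len(q),"x",np.percentile(q[:,0],[2,50,98]),"y",np.percentile(q[:,1],[2,50,98]),"z",np.median(q[:,2]))
    q=f(-60,60,-15,115,60,69); q=np.c_[q[:,0],q[:,1],q[:,2]]/1000; print(axis(q,np.pi/2))
E
```

```text
t 12.3 slide [-0.605 -0.285 -0.001] rot [-0.    -0.001  0.008] eef [ 0.3305 -0.0757  0.2497] F [-0.2 -0.4 -0.1] w 0.0425 g 0.0 j [-0.23 -0.09 -0.31  1.35  0.    1.09]
top1 deck 443 x [-40.9997   0.903   42.5254] y [-104.8035  -68.7715  -45.5875] z 14.276401276904549
top1 wall 83 x [-27.7213  -1.3153  28.2218] y [-100.1389  -94.366   -86.669 ] z 37.23167359241564
top1 cover 1015 x [-44.8605  -1.4737  45.9568] y [ 1.9896 45.2975 98.3879] z 64.44077788659297
top1 plate 24 x [-9.9243  1.9829 12.0478] y [-31.8929 -30.9188 -21.2272] z 36.89308484507281
top1 bayside 25 x [-12.3187   2.6685  13.3927] y [-31.7381 -29.8509 -15.3706] z 51.27961464953623
(array([0.0004, 0.0461]), np.float64(89.924658900917), np.float64(0.11087895494899415), np.float64(0.09323430326097788))
side1 deck 100 x [-44.6372  11.6524  40.263 ] y [-106.2812  -96.8454  -48.7771] z 15.505844430683924
side1 wall 57 x [-31.9124  -2.8678  27.6512] y [-100.0387  -93.6687  -83.1487] z 38.65836092929087
side1 cover 257 x [-47.913   -1.678   44.1108] y [-0.9999 38.0569 97.4625] z 66.41665075681036
side1 plate 36 x [-12.5189  -3.9443   7.3277] y [-35.7076 -29.1022 -26.0636] z 37.2638198459358
side1 bayside 26 x [-12.4614  -1.4498  11.7747] y [-33.6189 -27.8825 -15.6971] z 50.69634687428653
(array([-0.0012,  0.0456]), np.float64(89.16927020457855), np.float64(0.10681485109823456), np.float64(0.09062031051971262))
```

```bash
python3 g.py .4628 -0.3915 .12 14.5
```

```text
t 12.3 slide [-1.356  0.191  0.518] rot [-0.    -0.001  0.008] eef [ 0.3305 -0.0757  0.2497] F [-0.2 -0.4 -0.1] w 0.0425 g 0.0 j [-0.23 -0.09 -0.31  1.35  0.    1.09]
```

Call:
drive_tool:
  slide:
    - [-0.2,0,0]
    - [-0.4,0,0]
    - [-0.6,0,0]
    - [-0.8,0,0]
    - [-1,0.05,0]
    - [-1,0.1,0.1]
    - [-1,0.19,0.2]
    - [-1,0.19,0.2]
  rotation:
    - [0,0,0]
    - [0,0,0]
    - [0,0,0]
    - [0,0,0]
    - [0,0,0]
    - [0,0,0]
    - [0,0,0]
    - [0,0,0]
  gripper: 0.75

```text
clock: 13.3
eef_pos: [0.4397, -0.3042, 0.1973]
tool_rot: [0.61, 0.792, -0.0, -0.003]
ft_force: [-0.4, -0.2, 0.5]
grip_width: 0.0642
grasp_force: 0.0
```

```bash
python3 g.py .4628 -0.3915 .07 14.5
```

```text
t 13.3 slide [-0.363  0.002  0.508] rot [-0.007 -0.008  0.012] eef [ 0.4397 -0.3042  0.1973] F [-0.4 -0.2  0.5] w 0.0642 g 0.0 j [-0.61  0.33  0.04  1.28  0.    0.71]
```

Call:
drive_tool:
  slide:
    - [-0.15,0,0.05]
    - [-0.3,0,0.1]
    - [-0.36,0,0.2]
    - [-0.36,0,0.35]
    - [-0.36,0,0.5]
    - [-0.36,0,0.5]
    - [-0.36,0,0.5]
    - [-0.36,0,0.5]
  rotation:
    - [0,0,0.01]
    - [0,0,0.01]
    - [0,0,0.01]
    - [0,0,0.01]
    - [0,0,0.01]
    - [0,0,0.01]
    - [0,0,0.01]
    - [0,0,0.01]

```text
clock: 14.3
eef_pos: [0.4631, -0.395, 0.0775]
tool_rot: [0.614, 0.79, -0.0, 0.002]
ft_force: [-0.0, -0.1, 0.3]
grip_width: 0.0638
grasp_force: 0.0
```

```bash
python3 g.py .4628 -0.3915 .005 14.5; python3 - <<'E'
from h import *
t=bot.camera("top");s=bot.camera("side")
a=cv2.resize(t["image"][180:255,310:410],None,fx=4,fy=4,interpolation=2);b=cv2.resize(s["image"][260:335,190:290],None,fx=4,fy=4,interpolation=2)
cv2.imwrite("pics/c1.png",np.hstack([a,b])[:,:,::-1])
E
```

```text
t 14.3 slide [0.015 0.002 0.29 ] rot [ 0.005  0.007 -0.007] eef [ 0.4631 -0.395   0.0775] F [-0.  -0.1  0.3] w 0.0638 g 0.0 j [-0.71  0.55  0.06  1.07 -0.    0.61]
```

View pics/c1.png

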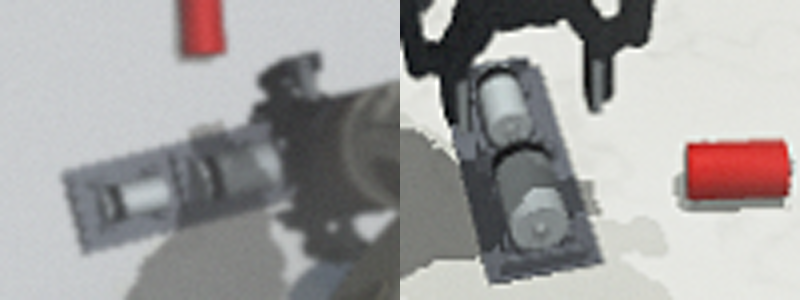

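Fingers straddle the thick cell (fingers at 600,80 and 440,90 in the side half, parallax accounted for); the red look-alike is clear. Descend and grip.

Call:
drive_tool:
  slide:
    - [0.015,0,0.06]
    - [0.015,0,0.12]
    - [0.015,0,0.18]
    - [0.015,0,0.23]
    - [0.015,0,0.27]
    - [0.015,0,0.285]
    - [0.015,0,0.285]
    - [0.015,0,0.285]
  rotation:
    - [0,0,0]
    - [0,0,0]
    - [0,0,0]
    - [0,0,0]
    - [0,0,0]
    - [0,0,0]
    - [0,0,0]
    - [0,0,0]

```text
clock: 15.4
eef_pos: [0.461, -0.3909, 0.0041]
tool_rot: [0.614, 0.789, -0.0, 0.001]
ft_force: [0.4, -0.1, 0.1]
grip_width: 0.0642
grasp_force: 0.0
```

```bash
python3 g.py .4628 -0.3915 .006 14.5
```

```text
t 15.4 slide [-0.004  0.006 -0.007] rot [ 0.001  0.002 -0.008] eef [ 0.461  -0.3909  0.0041] F [ 0.4 -0.1  0.1] w 0.0642 g 0.0 j [-0.7   0.62 -0.03  0.92  0.    0.62]
```

Call:
drive_tool:
  slide:
    - [-0.004,0.006,-0.007]
    - [-0.004,0.006,-0.007]
    - [-0.004,0.006,-0.007]
    - [-0.004,0.006,-0.007]
    - [-0.004,0.006,-0.007]
    - [-0.004,0.006,-0.007]
    - [-0.004,0.006,-0.007]
    - [-0.004,0.006,-0.007]
  rotation:
    - [0,0,0]
    - [0,0,0]
    - [0,0,0]
    - [0,0,0]
    - [0,0,0]
    - [0,0,0]
    - [0,0,0]
    - [0,0,0]
  gripper: 0

```text
clock: 16.4
eef_pos: [0.4631, -0.3917, 0.0064]
tool_rot: [0.614, 0.789, 0.0, 0.001]
ft_force: [0.4, 0.2, 7.0]
grip_width: 0.0314
grasp_force: 59.4
```

Call:
drive_tool:
  slide:
    - [0,0,-0.05]
    - [0,0,-0.1]
    - [0,0,-0.2]
    - [0,0,-0.35]
    - [0,0,-0.5]
    - [0,0,-0.7]
    - [0,0,-0.9]
    - [0,0,-0.96]
  rotation:
    - [0,0,0]
    - [0,0,0]
    - [0,0,0]
    - [0,0,0]
    - [0,0,0]
    - [0,0,0]
    - [0,0,0]
    - [0,0,0]

```text
clock: 17.4
eef_pos: [0.4635, -0.3921, 0.25]
tool_rot: [0.614, 0.789, -0.0, 0.004]
ft_force: [-0.5, 0.1, -2.2]
grip_width: 0.0309
grasp_force: 59.5
```

```bash
python3 g.py .33 -0.08 .26 -9.5; python3 g.py .33 0.17 .26 -9.5; python3 - <<'E'
from h import *
t=bot.camera("top");s=bot.camera("side");np.save("side2.npy",s,allow_pickle=True);np.save("top2.npy",t,allow_pickle=True)
b=cv2.resize(s["image"][100:340,120:360],None,fx=2.5,fy=2.5,interpolation=2)
cv2.imwrite("pics/c2.png",b[:,:,::-1])
E
```

```text
t 17.4 slide [ 1.341 -0.21  -0.049] rot [0.011 0.01  0.83 ] eef [ 0.4635 -0.3921  0.25  ] F [-0.5  0.1 -2.2] w 0.0309 g 59.5 j [-0.7   0.45  0.35  1.47 -0.    0.62]
t 17.4 slide [ 2.31   0.037 -0.054] rot [0.011 0.01  0.83 ] eef [ 0.4635 -0.3921  0.25  ] F [-0.5  0.1 -2.2] w 0.0309 g 59.5 j [-0.7   0.45  0.35  1.47 -0.    0.62]
```

View pics/c2.png

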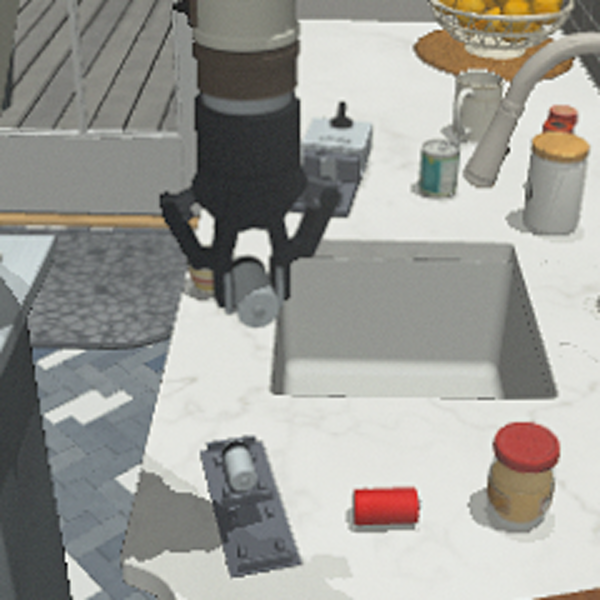

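The cell is gripped about level, nub facing the camera (258,308); the tray's thin cell (238,468) is undisturbed. Crossing back in front of the tap.

Call:
drive_tool:
  slide:
    - [0.15,-0.04,0]
    - [0.3,-0.08,0]
    - [0.45,-0.12,0]
    - [0.6,-0.16,0]
    - [0.75,-0.2,0]
    - [0.87,-0.22,0]
    - [0.97,-0.24,0]
    - [1,-0.25,0]
  rotation:
    - [0,0,0.1]
    - [0,0,0.2]
    - [0,0,0.3]
    - [0,0,0.4]
    - [0,0,0.5]
    - [0,0,0.6]
    - [0,0,0.7]
    - [0,0,0.83]

```text
clock: 18.5
eef_pos: [0.3378, -0.1623, 0.243]
tool_rot: [0.764, 0.646, -0.001, -0.002]
ft_force: [0.9, -0.3, -2.1]
grip_width: 0.031
grasp_force: 59.6
```

```bash
python3 g.py .33 0.15 .25 -9.5
```

```text
t 18.5 slide [ 1.227 -0.238 -0.025] rot [-0.01  -0.003 -0.002] eef [ 0.3378 -0.1623  0.243 ] F [ 0.9 -0.3 -2.1] w 0.031 g 59.6 j [-0.45 -0.01 -0.25  1.33  0.    1.29]
```

Call:
drive_tool:
  slide:
    - [0.13,-0.03,0]
    - [0.27,-0.06,0]
    - [0.41,-0.09,0]
    - [0.55,-0.12,0]
    - [0.7,-0.15,-0.03]
    - [0.85,-0.17,-0.03]
    - [0.95,-0.2,-0.03]
    - [1,-0.2,-0.03]
  rotation:
    - [0,0,0]
    - [0,0,0]
    - [0,0,0]
    - [0,0,0]
    - [0,0,0]
    - [0,0,0]
    - [0,0,0]
    - [0,0,0]

```text
clock: 19.5
eef_pos: [0.3306, 0.0913, 0.2508]
tool_rot: [0.763, 0.647, -0.002, -0.001]
ft_force: [1.2, -0.9, -1.2]
grip_width: 0.0311
grasp_force: 59.6
```

```bash
python3 g.py .51 0.21 .16 -9.5;python3 g.py .33 0.15 .25 -9.5; python3 - <<'E'
from m import *
# measure held cell in side view
s=bot.camera("side");np.save("side3.npy",s,allow_pickle=True);t=bot.camera("top");np.save("top3.npy",t,allow_pickle=True)
o=bot.get_obs();r=R.from_quat(o["tool_rot"])
P=cloud(s);Q=P.reshape(-1,3);L=r.inv().apply(Q-o["eef_pos"])*1000
m=(abs(L[:,1])<17)&(L[:,2]>-36)&(L[:,2]<8)&(abs(L[:,0])<50)
L2=L[m]; print(len(L2),"x",np.percentile(L2[:,0],[1,5,20,50]))
f=L2[L2[:,0]<np.percentile(L2[:,0],2)+8]
print("front face: y",np.percentile(f[:,1],[2,50,98]),"z",np.percentile(f[:,2],[2,50,98]),len(f))
h=np.histogram(L2[:,0],bins=np.arange(-50,50,3));print(np.c_[h[1][:-1],h[0]].astype(int).tolist())
b=cv2.resize(s["image"][120:300,130:330],None,fx=3,fy=3,interpolation=2)
cv2.imwrite("pics/d1.png",b[:,:,::-1])
E
```

```text
t 19.5 slide [0.586 0.632 0.36 ] rot [-0.008  0.004  0.004] eef [0.3306 0.0913 0.2508] F [ 1.2 -0.9 -1.2] w 0.0311 g 59.6 j [ 0.27 -0.08 -0.3   1.36 -0.    2.  ]
t 19.5 slide [ 0.231 -0.041  0.003] rot [-0.008  0.004  0.004] eef [0.3306 0.0913 0.2508] F [ 1.2 -0.9 -1.2] w 0.0311 g 59.6 j [ 0.27 -0.08 -0.3   1.36 -0.    2.  ]
165 x [-30.252  -28.1317 -25.5118 -22.8359]
front face: y [-14.0063   1.2474  14.8994] z [-29.3339 -14.8578  -0.2395] 89
[[-50, 0], [-47, 0], [-44, 0], [-41, 0], [-38, 0], [-35, 0], [-32, 6], [-29, 20], [-26, 52], [-23, 19], [-20, 5], [-17, 4], [-14, 8], [-11, 9], [-8, 6], [-5, 4], [-2, 6], [1, 3], [4, 5], [7, 3], [10, 4], [13, 2], [16, 2], [19, 3], [22, 1], [25, 0], [28, 2], [31, 1], [34, 0], [37, 0], [40, 0], [43, 0], [46, 0]]
```

View pics/d1.png

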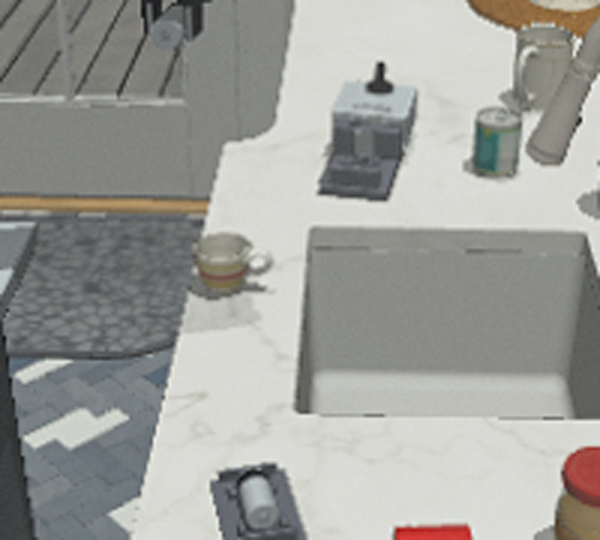

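Picture: held cell at (172,25), bay empty and cover open, cup and tin in place. The depth confirms the can face 25.7 mm ahead of the TCP and the axis ~14 mm above it.

Call:
drive_tool:
  slide:
    - [0.12,0.1,0]
    - [0.24,0.2,0]
    - [0.36,0.3,0]
    - [0.48,0.4,0.05]
    - [0.6,0.5,0.1]
    - [0.7,0.58,0.2]
    - [0.75,0.62,0.3]
    - [0.75,0.62,0.4]
  rotation:
    - [-0.008,0.004,0]
    - [-0.008,0.004,0]
    - [-0.008,0.004,0]
    - [-0.008,0.004,0]
    - [-0.008,0.004,0]
    - [-0.008,0.004,0]
    - [-0.008,0.004,0]
    - [-0.008,0.004,0]

```text
clock: 20.6
eef_pos: [0.517, 0.249, 0.1504]
tool_rot: [0.764, 0.646, 0.001, 0.001]
ft_force: [0.1, -0.6, -2.0]
grip_width: 0.0312
grasp_force: 59.6
```

```bash
cat > b.py <<'E'
import sys
from g import *
def b(yb,z,xb=0):
    th=np.radians(80.5);u=np.array([np.cos(th),np.sin(th)]);v=np.array([u[1],-u[0]])
    w=np.array([.5285,.3307])+u*yb/1000+v*xb/1000
    p=bot.get_obs()["eef_pos"];d=p[:2]-[.5285,.3307];print("now box",d@v*1000,d@u*1000,p[2]*1000)
    go(w[0],w[1],z/1000,-9.5)
b(*map(float,sys.argv[1:]))
E
python3 b.py -75 48; python3 - <<'E'
from m import *
t=bot.camera("top");s=bot.camera("side")
th=np.radians(80.5);u=np.array([np.cos(th),np.sin(th)]);v=np.array([u[1],-u[0]])
for n,c in(("t",t),("s",s)):
    P=cloud(c).reshape(-1,3);d=P[:,:2]-[.5285,.3307];B=np.c_[d@v,d@u,P[:,2]]*1000
    o=bot.get_obs()["eef_pos"]*1000
    m=(abs(B[:,0])<25)&(B[:,1]>-125)&(B[:,1]<-30)&(B[:,2]>o[2]-8)&(B[:,2]<o[2]+40);q=B[m];print(n,len(q))
    if n=="s":
        f=q[(q[:,1]<-95)&(abs(q[:,0])<18)&(q[:,2]<o[2]+34)];print("face y",np.percentile(f[:,1],[5,50,95]),"x",np.percentile(f[:,0],[2,98]),"z",np.percentile(f[:,2],[2,98]),len(f))
b=cv2.resize(s["image"][100:200,200:330],None,fx=5,fy=5,interpolation=2);cv2.imwrite("pics/e1.png",b[:,:,::-1])
E
```

```text
now box 2.152930124798531 -82.43345059261956 150.42514671983105
t 20.6 slide [ 0.029 -0.01   0.41 ] rot [ 0.006 -0.001 -0.003] eef [0.517  0.249  0.1504] F [ 0.1 -0.6 -2. ] w 0.0312 g 59.6 j [ 0.45  0.43  0.06  1.2  -0.    2.19]
t 150
s 167
face y [-113.1967 -108.0765 -101.1187] x [-16.933  14.541] z [149.4075 179.2034] 80
```

Call:
drive_tool:
  slide:
    - [0.03,-0.009,0.05]
    - [0.04,-0.009,0.1]
    - [0.04,-0.009,0.17]
    - [0.04,-0.009,0.24]
    - [0.04,-0.009,0.31]
    - [0.04,-0.009,0.37]
    - [0.04,-0.009,0.41]
    - [0.04,-0.009,0.412]
  rotation:
    - [0.003,0,0]
    - [0.003,0,0]
    - [0.003,0,0]
    - [0.003,0,0]
    - [0.003,0,0]
    - [0.003,0,0]
    - [0.003,0,0]
    - [0.003,0,0]

```text
clock: 21.7
eef_pos: [0.5154, 0.2601, 0.0491]
tool_rot: [0.763, 0.646, 0.001, 0.0]
ft_force: [-0.9, -0.1, -1.3]
grip_width: 0.0311
grasp_force: 59.7
```

```bash
python3 b.py -55.3 46; python3 - <<'E'
from m import *
s=bot.camera("side");b=cv2.resize(s["image"][100:200,200:330],None,fx=5,fy=5,interpolation=2);cv2.imwrite("pics/e2.png",b[:,:,::-1])
E
```

```text
now box -1.3011078225134531 -71.81546519927976 49.07963650835578
t 21.7 slide [0.066 0.005 0.012] rot [ 0.003 -0.002 -0.   ] eef [0.5154 0.2601 0.0491] F [-0.9 -0.1 -1.3] w 0.0311 g 59.7 j [ 0.47  0.53 -0.07  0.97  0.    2.2 ]
```

View pics/e2.png

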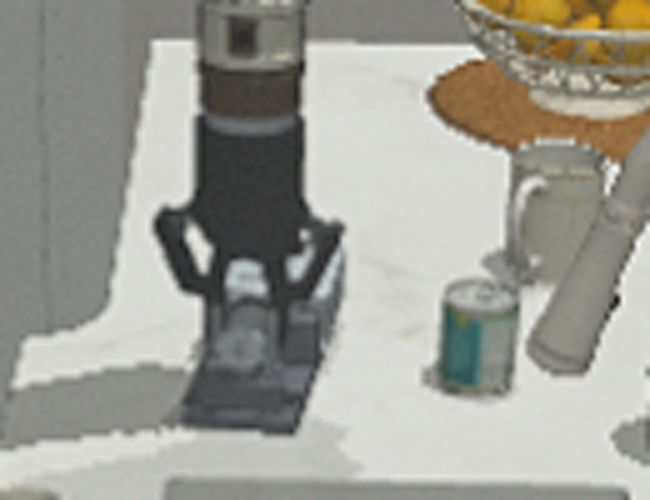

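The cell (242,335) hovers over the bay, aligned with the box. Press towards the spring in steps.

Call:
drive_tool:
  slide:
    - [0.01,0.005,0.012]
    - [0.02,0.005,0.012]
    - [0.03,0.005,0.012]
    - [0.04,0.005,0.012]
    - [0.05,0.005,0.012]
    - [0.06,0.005,0.012]
    - [0.066,0.005,0.012]
    - [0.066,0.005,0.012]
  rotation:
    - [0,0,0]
    - [0,0,0]
    - [0,0,0]
    - [0,0,0]
    - [0,0,0]
    - [0,0,0]
    - [0,0,0]
    - [0,0,0]

```text
clock: 22.75
eef_pos: [0.5198, 0.2757, 0.0469]
tool_rot: [0.763, 0.646, 0.001, 0.001]
ft_force: [-0.1, -4.3, 0.1]
grip_width: 0.0311
grasp_force: 59.7
```

```bash
python3 b.py -55.3 16.5
```

```text
now box 0.477338885504666 -55.650436574192554 46.86103005249098
t 22.75 slide [ 0.001 -0.002  0.121] rot [ 0.005 -0.002 -0.001] eef [0.5198 0.2757 0.0469] F [-0.1 -4.3  0.1] w 0.0311 g 59.7 j [ 0.49  0.55 -0.04  0.98 -0.    2.23]
```

Call:
drive_tool:
  slide:
    - [0.005,-0.002,0.004]
    - [0.005,-0.002,0.004]
    - [0.005,-0.002,0.004]
    - [0.005,-0.002,0.004]
    - [0.005,-0.002,0.004]
    - [0.005,-0.002,0.004]
    - [0.005,-0.002,0.004]
    - [0.005,-0.002,0.004]
  rotation:
    - [0,0,0]
    - [0,0,0]
    - [0,0,0]
    - [0,0,0]
    - [0,0,0]
    - [0,0,0]
    - [0,0,0]
    - [0,0,0]

```text
clock: 23.75
eef_pos: [0.5196, 0.2769, 0.0458]
tool_rot: [0.764, 0.646, 0.001, 0.001]
ft_force: [0.0, -4.6, 1.0]
grip_width: 0.0315
grasp_force: 59.7
```

```bash
python3 b.py -54.3 16.5; python3 - <<'E'
from m import *
F=[]
for i in range(6): bot.camera("top"); F.append(bot.get_obs()["ft_force"])
print(np.array(F).mean(0))
s=bot.camera("side")
th=np.radians(80.5);u=np.array([np.cos(th),np.sin(th)]);v=np.array([u[1],-u[0]])
P=cloud(s).reshape(-1,3);d=P[:,:2]-[.5285,.3307];B=np.c_[d@v,d@u,P[:,2]]*1000
m=(abs(B[:,0])<17)&(B[:,1]>-90)&(B[:,1]<-70)&(B[:,2]>44)&(B[:,2]<80);f=B[m];print("face",len(f),np.percentile(f[:,1],[5,50,95]),np.percentile(f[:,2],[2,98]),np.percentile(f[:,0],[2,98]))
E
```

```text
now box 0.11170598560337207 -54.53793951682755 45.77484666289772
t 23.75 slide [ 0.001 -0.001  0.117] rot [ 0.006 -0.001 -0.002] eef [0.5196 0.2769 0.0458] F [ 0.  -4.6  1. ] w 0.0315 g 59.7 j [ 0.49  0.55 -0.04  0.98 -0.    2.23]
[ 0.1114 -5.3984  0.5303]
face 68 [-84.0247 -77.8597 -71.1856] [48.9858 77.8957] [-14.3324  13.8208]
```

Call:
drive_tool:
  slide:
    - [0.005,-0.001,0.0]
    - [0.005,-0.001,0.015]
    - [0.005,-0.001,0.03]
    - [0.005,-0.001,0.045]
    - [0.005,-0.001,0.06]
    - [0.005,-0.001,0.075]
    - [0.005,-0.001,0.085]
    - [0.005,-0.001,0.085]
  rotation:
    - [0,0,0]
    - [0,0,0]
    - [0,0,0]
    - [0,0,0]
    - [0,0,0]
    - [0,0,0]
    - [0,0,0]
    - [0,0,0]

```text
clock: 25.1
eef_pos: [0.5188, 0.2777, 0.0239]
tool_rot: [0.764, 0.646, 0.0, 0.001]
ft_force: [-0.3, -5.6, -0.4]
grip_width: 0.0313
grasp_force: 59.7
```

```bash
python3 b.py -53.5 16.5
```

```text
now box -0.8271599319237415 -53.84320409577415 23.898450165922497
t 25.1 slide [0.001 0.003 0.03 ] rot [ 0.003  0.001 -0.002] eef [0.5188 0.2777 0.0239] F [-0.3 -5.6 -0.4] w 0.0313 g 59.7 j [ 0.49  0.58 -0.06  0.94 -0.    2.23]
```

Call:
drive_tool:
  slide:
    - [0.0,0.002,0.008]
    - [0.0,0.002,0.016]
    - [0.0,0.002,0.024]
    - [0.0,0.002,0.03]
    - [0.0,0.002,0.032]
    - [0.0,0.002,0.032]
    - [0.0,0.002,0.032]
    - [0.0,0.002,0.032]
  rotation:
    - [0,0,0]
    - [0,0,0]
    - [0,0,0]
    - [0,0,0]
    - [0,0,0]
    - [0,0,0]
    - [0,0,0]
    - [0,0,0]

```text
clock: 26.1
eef_pos: [0.5193, 0.2779, 0.0174]
tool_rot: [0.763, 0.646, 0.001, 0.001]
ft_force: [-3.0, -6.4, 7.5]
grip_width: 0.031
grasp_force: 60.5
```

```bash
python3 b.py -60.5 16
```

```text
now box -0.33718203905711913 -53.55435283825867 17.39304749112548
t 26.1 slide [-0.028  0.001  0.006] rot [ 0.003 -0.001 -0.001] eef [0.5193 0.2779 0.0174] F [-3.  -6.4  7.5] w 0.031 g 60.5 j [ 0.49  0.58 -0.07  0.92 -0.    2.23]
```

Call:
drive_tool:
  slide:
    - [-0.005,0,0]
    - [-0.01,0,0]
    - [-0.015,0,0]
    - [-0.02,0,0]
    - [-0.024,0,0]
    - [-0.026,0,0]
    - [-0.026,0,0]
    - [-0.026,0,0]
  rotation:
    - [0,0,0]
    - [0,0,0]
    - [0,0,0]
    - [0,0,0]
    - [0,0,0]
    - [0,0,0]
    - [0,0,0]
    - [0,0,0]

```text
clock: 27.1
eef_pos: [0.5193, 0.2739, 0.0174]
tool_rot: [0.763, 0.646, 0.003, -0.001]
ft_force: [-1.7, 0.7, 5.5]
grip_width: 0.0309
grasp_force: 60.3
```

```bash
python3 b.py -60.5 16
```

```text
now box 0.286006548206193 -57.50914564748665 17.40319572432534
t 27.1 slide [-0.012 -0.001  0.006] rot [ 0.006 -0.01   0.001] eef [0.5193 0.2739 0.0174] F [-1.7  0.7  5.5] w 0.0309 g 60.3 j [ 0.48  0.58 -0.08  0.91  0.    2.22]
```

Call:
drive_tool:
  slide:
    - [0,0,0]
    - [0,0,0]
    - [0,0,0]
    - [0,0,0]
    - [0,0,0]
    - [0,0,0]
    - [0,0,0]
    - [0,0,0]
  rotation:
    - [0,0,0]
    - [0,0,0]
    - [0,0,0]
    - [0,0,0]
    - [0,0,0]
    - [0,0,0]
    - [0,0,0]
    - [0,0,0]
  gripper: 0.7

```text
clock: 28.1
eef_pos: [0.519, 0.2725, 0.0166]
tool_rot: [0.763, 0.646, 0.002, 0.0]
ft_force: [-0.2, 0.7, 0.3]
grip_width: 0.0598
grasp_force: 0.0
```

```bash
python3 b.py -57 150; python3 - <<'E'
from m import *
s=bot.camera("side");b=cv2.resize(s["image"][140:195,225:305],None,fx=7,fy=7,interpolation=2);cv2.imwrite("pics/f1.png",b[:,:,::-1])
E
```

```text
now box 0.2487418886675528 -58.94577151653484 16.639802629090923
t 28.1 slide [ 0.009  0.    -0.533] rot [ 0.005 -0.004 -0.   ] eef [0.519  0.2725 0.0166] F [-0.2  0.7  0.3] w 0.0598 g 0.0 j [ 0.48  0.58 -0.08  0.91  0.    2.22]
```

Call:
drive_tool:
  slide:
    - [0,0,-0.05]
    - [0,0,-0.15]
    - [0,0,-0.3]
    - [0,0,-0.5]
    - [0,0,-0.7]
    - [0,0,-0.8]
    - [-0.1,-0.15,-0.8]
    - [-0.2,-0.35,-0.8]
  rotation:
    - [0,0,0]
    - [0,0,0]
    - [0,0,0]
    - [0,0,0]
    - [0,0,0]
    - [0,0,0]
    - [0,0,0]
    - [0,0,0]

```text
clock: 29.15
eef_pos: [0.4239, 0.2372, 0.2175]
tool_rot: [0.764, 0.646, 0.003, 0.001]
ft_force: [-0.9, -0.3, 0.9]
grip_width: 0.0602
grasp_force: 0.0
```

Call:
drive_tool:
  slide:
    - [0,-0.2,0]
    - [0,-0.4,0]
    - [0,-0.4,0]
    - [0,-0.4,0]
    - [0,-0.4,0]
    - [0,-0.4,0]
    - [0,-0.4,0]
    - [0,-0.4,0]
  rotation:
    - [0,0,0]
    - [0,0,0]
    - [0,0,0]
    - [0,0,0]
    - [0,0,0]
    - [0,0,0]
    - [0,0,0]
    - [0,0,0]

```text
clock: 30.15
eef_pos: [0.3255, 0.2537, 0.2158]
tool_rot: [0.763, 0.646, 0.001, 0.0]
ft_force: [0.3, 0.6, -0.3]
grip_width: 0.0594
grasp_force: 0.0
```

```bash
python3 - <<'E'
from m import *
t=bot.camera("top");s=bot.camera("side")
a=cv2.resize(t["image"][168:222,85:167],None,fx=4.8,fy=4.8,interpolation=2);b=cv2.resize(s["image"][140:194,222:304],None,fx=4.8,fy=4.8,interpolation=2)
cv2.imwrite("pics/f2.png",np.hstack([a,b])[:,:,::-1])
th=np.radians(80.5);u=np.array([np.cos(th),np.sin(th)]);v=np.array([u[1],-u[0]])
for n,c in(("t",t),("s",s)):
    P=cloud(c).reshape(-1,3);d=P[:,:2]-[.5285,.3307];B=np.c_[d@v,d@u,P[:,2]]*1000
    q=B[(abs(B[:,0])<18)&(B[:,1]>-100)&(B[:,1]<-22)&(B[:,2]>42)&(B[:,2]<56)]
    print(n,len(q),"y",np.percentile(q[:,1],[1,4,50,96,99]),"x",np.percentile(q[:,0],[2,98]),"z",np.percentile(q[:,2],[50,95]))
    print(axis(q/1000,np.pi/2,bins=6))
    for k in range(-88,-26,8):
        w=q[(q[:,1]>=k)&(q[:,1]<k+8)&(abs(q[:,0])<8)]; print(k,len(w),np.median(w[:,2]) if len(w) else None)
E
```

```text
t 181 y [-88.2707 -85.1314 -55.483  -27.5086 -25.8045] x [-11.2467  13.0203] z [45.7107 50.9726]
(array([ 0.0011, -0.062 ]), np.float64(89.80919126528326), np.float64(0.07336076442188724), np.float64(0.024216206382149278))
-88 12 45.56261433086106
-80 15 45.592198025806276
-72 19 46.393672160625954
-64 13 47.01221105503728
-56 16 45.59334822258543
-48 15 47.49991233330664
-40 17 47.83678449283424
-32 15 47.995969976815765
s 79 y [-91.2631 -88.6079 -59.0084 -24.2763 -23.4821] x [-13.9706  11.8155] z [47.618  52.5409]
(array([-0.001, -0.057]), np.float64(88.0383874437468), np.float64(0.0689533080786841), np.float64(0.024122657344383118))
-88 10 47.685770461314334
-80 5 49.2101084882568
-72 6 48.91817422578171
-64 5 50.27079729463979
-56 4 48.71901227233549
-48 4 49.66062312377228
-40 4 49.55674140382959
-32 7 49.182661237599405
```

View pics/f2.png

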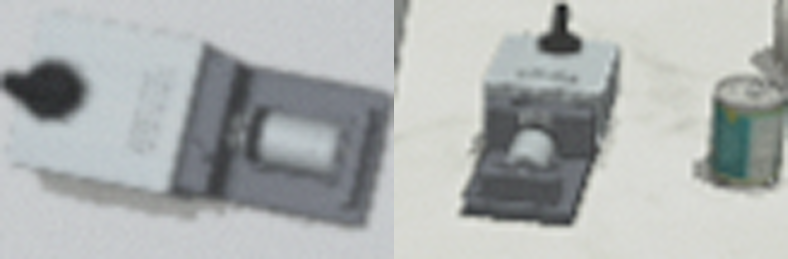

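```bash
python3 - <<'E'
from m import *
t=bot.camera("top")
th=np.radians(80.5);u=np.array([np.cos(th),np.sin(th)]);v=np.array([u[1],-u[0]])
h,w=t["image"].shape[:2];vv,uu=np.mgrid[160:230,80:170]
g=t["image"][160:230,80:170].mean(2)
old=np.load("top1.npy",allow_pickle=True).item()["image"][160:230,80:170].mean(2)
for z in(.047,.0405):
    p=onplane(t,np.c_[uu.ravel(),vv.ravel()],z);d=p[:,:2]-[.5285,.3307];x=d@v*1000;y=d@u*1000
    m=abs(x)<8
    print(z)
    for k in np.arange(-106,-18,2.):
        s=m&(abs(y-k)<1.5); print(int(k),round(g.ravel()[s].mean()),round(old.ravel()[s].mean()),end=" | ")
    print()
E
```

```text
0.047
-106 88 88 | -104 85 86 | -102 97 98 | -100 110 110 | -98 123 122 | -96 124 124 | -94 122 123 | -92 113 116 | -90 114 119 | -88 116 119 | -86 133 123 | -84 161 125 | -82 174 126 | -80 186 126 | -78 189 127 | -76 188 128 | -74 184 127 | -72 184 126 | -70 183 126 | -68 187 127 | -66 189 126 | -64 189 126 | -62 189 126 | -60 189 126 | -58 187 126 | -56 188 125 | -54 186 125 | -52 186 125 | -50 185 125 | -48 189 123 | -46 186 118 | -44 182 112 | -42 161 101 | -40 126 92 | -38 92 84 | -36 71 79 | -34 77 75 | -32 92 81 | -30 116 90 | -28 117 112 | -26 109 109 | -24 108 96 | -22 97 84 | -20 88 78 | 
0.0405
-106 94 93 | -104 87 87 | -102 85 86 | -100 101 101 | -98 116 115 | -96 125 124 | -94 124 124 | -92 122 123 | -90 111 115 | -88 114 119 | -86 120 120 | -84 139 124 | -82 161 125 | -80 176 125 | -78 184 126 | -76 188 127 | -74 186 127 | -72 185 127 | -70 185 127 | -68 186 126 | -66 186 127 | -64 187 126 | -62 188 125 | -60 189 126 | -58 189 126 | -56 189 127 | -54 189 125 | -52 187 125 | -50 186 125 | -48 185 125 | -46 189 123 | -44 188 117 | -42 182 112 | -40 163 103 | -38 122 91 | -36 92 84 | -34 71 79 | -32 77 75 | -30 92 81 | -28 116 90 | -26 117 112 | -24 109 109 | -22 107 97 | -20 98 85 |
```

```bash
python3 - <<'E'
from m import *
th=np.radians(80.5);u=np.array([np.cos(th),np.sin(th)]);v=np.array([u[1],-u[0]])
for n in("top","side"):
    A=[]
    for i in range(12):
        c=bot.camera(n);z=c["z_map"].astype(float);z[z==0]=np.nan;A.append(z)
    c["z_map"]=np.nanmedian(A,0);P=cloud(c).reshape(-1,3);d=P[:,:2]-[.5285,.3307];B=np.c_[d@v,d@u,P[:,2]]*1000
    print(n,"deck",np.median(B[(abs(abs(B[:,0])-32)<6)&(abs(B[:,1]+65)<18)&(B[:,2]<22)][:,2]),"cover",np.median(B[(abs(abs(B[:,0])-30)<8)&(abs(B[:,1]-50)<35)][:,2]))
    q=B[(abs(B[:,0])<5)&(B[:,1]>-108)&(B[:,1]<-12)&(B[:,2]>8)&(B[:,2]<62)];q=q[q[:,1].argsort()]
    e=np.arange(-106,-12,3)
    print([(int(k),round(float(np.median(w)),1)) for k in e if len(w:=q[(q[:,1]>=k)&(q[:,1]<k+3)][:,2])])
    w=q[(q[:,1]>-80)&(q[:,1]<-36)];print("slope",np.polyfit(w[:,1],w[:,2],1))
print(bot.get_obs()["clock"])
E
```

```text
top deck 14.558431582559095 cover 64.45481919919027
[(-106, 12.7), (-103, 14.0), (-100, 30.8), (-97, 37.0), (-94, 36.7), (-91, 39.6), (-88, 41.3), (-85, 46.4), (-82, 46.5), (-79, 47.1), (-76, 46.4), (-73, 47.5), (-70, 46.3), (-67, 47.4), (-64, 45.9), (-61, 46.8), (-58, 47.0), (-55, 46.7), (-52, 46.7), (-49, 47.0), (-46, 45.8), (-43, 47.8), (-40, 47.4), (-37, 48.0), (-34, 47.3), (-31, 46.8), (-28, 53.3), (-22, 39.3), (-19, 39.5), (-16, 51.9), (-13, 51.1)]
slope [ 0.0036 47.1119]
side deck 16.434127356525387 cover 67.02756485662498
[(-103, 11.0), (-100, 26.9), (-97, 28.2), (-94, 39.5), (-91, 39.5), (-88, 41.2), (-85, 47.1), (-82, 49.4), (-79, 49.3), (-73, 49.4), (-70, 49.3), (-64, 49.5), (-61, 48.4), (-55, 49.6), (-52, 48.4), (-46, 49.2), (-43, 47.7), (-40, 49.6), (-37, 49.4), (-31, 50.1), (-28, 54.8), (-25, 51.8)]
slope [-0.0126 48.4367]
31.5<stdin>:7: RuntimeWarning: All-NaN slice encountered
```

```bash
python3 -c "
from workcell import bot
print(bot.job_done())"
```

```text
the job is handed in; nothing more can be done
None
```

The knob is released, the cover left fully open, and the thick cell is loaded nub-down under the lip; final camera depths show it level and seated (can from about y -86 to -29 mm), and the job is handed in at about 31.5 s, verdict not shown.

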